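# Lay out the devices on a switchgear mounting plate

## Task

Fit out the grey mounting plate, each device squarely in its black-outlined place with its long side along the outline's: the black fuse base in the middle of the row, midway between the green and the blue terminal block; the yellow cover centred on top of the fuse base with its long side along the base's; the white contactor between the fuse base and the green terminal block; and the red surge arrester in the outline in front of the blue terminal block (on the side nearer the robot). The green and blue blocks may be either way round and two outlines stay empty; leave the cable gland, the copper angle and the brass bolt where they are.

Things in the scene. Friction and masses are not known exactly. Their poses are not given: they have to be found in the camera images.
- plate: Fixed grey mounting plate lying on the bench, 200 (its x, away from the robot) x 380 (its y) x 4 mm thick, turned up to 0.2 rad; origin at the centre of its underside, so its top is 4 mm above the origin. Five black outlines 60 (x) x 48 (y) mm are painted on it, centred in plate coordinates at x = +35 mm, y = -80, 0, +80 mm (the row) and at x = -55 mm, y = -155 and +155 mm (in front of the two terminal blocks).
- earth: Green terminal block, fixed on the plate at one end of the row (plate x = +35 mm, y = +155 or -155 mm), 60 (x) x 30 (y) x 44 mm high; origin at the centre of its underside, on the plate's top; axes parallel to the plate's.
- neutral: Blue terminal block, fixed on the plate at the other end of the row, otherwise like the green one: 60 x 30 x 44 mm, origin at the centre of its underside, axes parallel to the plate's.
- fusebase_mid (a point): Centre (half-way up) of the loose black fuse base, a block 54 x 40 x 36 mm high with three copper strips on its flat top, about 160 g, standing on the bench; its x axis runs along its long side, z up.
- cover_mid (a point): Centre (half-way up) of the loose yellow cover, a solid block 50 x 36 x 24 mm high with three dark slots on top, about 50 g, lying flat on the bench; its x axis runs along its long side, z up.
- contactor_mid (a point): Centre (half-way up) of the loose white contactor, a block 54 x 40 x 48 mm high with a grey square on top, about 200 g, standing on the bench; its x axis runs along its long side, z up.
- arrester_mid (a point): Centre (half-way up) of the loose red surge arrester, a block 54 x 36 x 46 mm high with a grey window on top, about 140 g, standing on the bench; its x axis runs along its long side, z up.
- gland: Bystander, loose: grey cable gland, a turned piece 36 mm across and 30 mm high, standing on the bench; origin at the centre of its underside.
- busbar: Bystander, loose: copper angle, a strip 70 (x) x 24 x 5 mm with a 35 mm high upright leg at its +x end; origin at the centre of the strip's underside.
- bolt: Bystander, loose: brass bolt standing on its head on the plate between the two front outlines (about plate x = -60 to -75 mm, y = -50 to +50 mm), head 24 mm across and 8 mm high, shank 12 mm across, 28 mm high in all; origin at the centre of its underside.
There are look-alikes about, which are no part of the job. Of the things that look like the part that bears cover_mid, take the one that is nearest to the robot's base at the start.

How it is judged:
By the outcome, as a careful person would: the job done as asked, in the order asked, and still so for the second after the job is handed in, with the robot touching nothing.
It also fails if it takes over 99 s, if anything falls off the work surface, if the arm or the gripper's body presses on something with over 40 N, if the wrist force passes 120 N, or if a joint passes its speed limit or range.

## Robot

A 7-joint arm with a two-finger parallel gripper is mounted at the origin on the work surface. World frame = base frame: x ahead of the robot, y to its left, z up, the work surface at z = 0. Lengths are in mm, angles in rad, forces in N, time in s.
With the tool pointing down it reaches from about 425 to 875 mm from the base axis. Payload 4.7 kg.
Tool frame: the origin (TCP) lies at the very end of the fingers, on their centre line; the grasp point (between the pads) lies 19 mm behind it; z points along the fingers, y is the line along which they close (so a half turn about z gives the same grasp; the last joint's range is limited). The gripper opens to 85 mm and grips with 20 to 120 N. Pads are 22 mm wide; open, the fingers measure 114 mm over their backs; the gripper's body (76 mm by 85 mm) begins 54 mm behind the grasp point. The pads swing forward as they close: fully open they stand 13 mm farther back than shut.
Start: joints at [-1.125, 0.321, -0.07, 1.45, 0.023, 1.371, -0.057], TCP at [272.06, 590.349, 197.249] pointing down, gripper open.
Joint ranges: [-2.86, 2.86], [-0.3, 2.09], [-1.38, 1.24], [0.06, 2.45], [-1.56, 4.7], [0.09, 2.05], [-2.69, 2.69]. Speed limits (rad/s): [2.57, 2.57, 3.14, 3.14, 3.14, 3.14, 3.14].

## Interface

Orientations are given as a unit quaternion [w, x, y, z].
In Python, from rig import bot gives the robot as it stands.
- The arm moves only by the shell command python3 -m jog 'ROWS' [FORCE]. ROWS is JSON, one flat list of numbers, 7 for each row, row after row: the turn, a rotation vector about the tool's x, y, z each as a share of 1.5 rad, from -1 to 1, then the shift along the tool's x, y, z each as a share of 15 cm, from -1 to 1, then the gripper command: -1 is shut, 1 is fully open, values between are in proportion. A call has 1 to 20 rows; each row shifts and turns the commanded pose from where the row before left it, along the tool's axes as they then stand; what a row does not reach is not made up. A row lasts 1/8 s, in which the tool goes at most 62.5 mm and 10.7 degrees, less where a joint would pass 70% of its speed; a pose out of reach is approached as far as the arm can. A call with a number of a shift or a turn outside -1 to 1 is refused whole. A call with a gripper value outside its range is refused whole. The fingers move at their own pace and stop on an object; FORCE is the grip in N (left out, the last holds). Time passes only in rows, so rows that do not move let the fingers close. It gives the time, the measured TCP pose, the force, the opening and the grip force at its end, in the units of the state.
- bot.state(): the state, without advancing time (a new reading comes with each control period).
- bot.get_image(name): name is "scene" or "top"; returns (picture, depth): 400x640x3 uint8, red, green, blue; 400x640 float32, mm along the optical axis (not along the pixel's ray), 0 where there is no reading.
- bot.camera_params(name): a dict with "K" (3x3 intrinsics, pixels), "rvec" (rotation vector, rad) and "tvec" (3), from world to camera coordinates, as OpenCV has them. Camera axes: x right, y down, z forward; pixel columns grow to the right and rows downward; lengths in mm; the calibration is good to about 2 mm. A picture is of the moment at which its call begins. camera_params takes no time and is no camera call.
- bot.sign_off(): hands the job in; it is judged then, once.
Trained networks look in the newest picture that a camera, given by its name, has taken for a name from the list of things; names that differ only in an ending like _2 or _b are one class to them, and where a whole thing is asked for, a point or a joint stands for the part that bears it (a point fixed in the world has none). Each returns a list of dicts, best first, with "confidence" (0 to 1); they miss things now and then, are a little off and sometimes report something else, mostly with a low value. They report only what shows in the picture. A call takes as long as a camera call. They do not tell look-alikes from the thing itself.
- bot.trace(camera, name): "pixels" (400x640 bool, what is visible of it) and "bbox" ([left, top, right, bottom] in pixels, round what is visible of it).
- bot.spot_point(camera, name): "uv" ([column, row] in pixels: a listed point, or the origin of a listed thing).
The state is a dict: "clock": time; "joint_positions": joint angles; "dq": joint speeds; "effort": joint torques, N m; "ee_pos": TCP position; "orientation": TCP orientation; "contact_force": force on the tool from outside, world axes, zero at the start; "wrist_torque": the same for the moment, N m; "finger_gap": opening from 0.0 (shut) to 1.0 (fully open); "gripper_force": force on a finger pad.
Only numpy, scipy, OpenCV 4.12 (cv2) and the standard library are available. Lean on these libraries where they do the work, as an engineer would, in place of code of your own. Each camera call takes 0.05 s, during which the arm holds its last target. There are 200 camera calls.

## Working session

There is one attempt and no reset: what is moved stays moved. The work goes in short steps, Python scripts to look and compute and a shell command to move; the robot and the scene stay as the last step left them, time stands still between calls to the robot, and variables do not carry over. Pictures are saved under pics/ and viewed, at most 14 in all, crops included, and the job is handed in when it is done.

```bash
ls; mkdir -p pics
python3 - <<'E'
from rig import bot
import cv2
for n in("scene","top"):
    p,d=bot.get_image(n); cv2.imwrite(f"pics/{n}0.png",p[:,:,::-1]); print(bot.camera_params(n))
print(bot.state())
E
```

```text
pics
{'K': array([[517.0754444 ,   0.        , 306.71204095],
       [  0.        , 517.0754444 , 210.21875425],
       [  0.        ,   0.        ,   1.        ]]), 'rvec': array([ 1.10811125,  2.4334771 , -0.97218297]), 'tvec': array([ 371.44153589, -250.28275131, 1931.89454457])}
{'K': array([[405.75942586,   0.        , 316.34029797],
       [  0.        , 405.75942586, 196.77656246],
       [  0.        ,   0.        ,   1.        ]]), 'rvec': array([ 2.12785711, -2.13063698,  0.18445027]), 'tvec': array([  19.18806291,  546.71984632, 1004.04288596])}
{'clock': 0.1, 'joint_positions': array([-1.12490546,  0.32177412, -0.07011993,  1.45157857,  0.02259621,
        1.37079224, -0.05688607]), 'dq': array([-6.45034258e-05, -1.61380083e-03, -7.19471507e-04, -3.44474686e-03,
       -8.67887204e-04, -3.61155071e-04, -8.85378392e-04]), 'effort': array([-4.80785693e-04, -4.94883943e+01, -3.84505503e-01, -3.15208554e+01,
        1.27011258e-02,  7.49205676e-03,  1.26539792e-06]), 'ee_pos': array([271.81773648, 589.82913683, 196.20396351]), 'orientation': array([-1.50209766e-04,  2.14185445e-01,  9.76792617e-01, -8.69487675e-04]), 'contact_force': array([-0.47843275,  0.21626827,  0.01805638]), 'wrist_torque': array([-0.00447507, -0.04560478, -0.0021387 ]), 'gripper_force': 0.0, 'finger_gap': 1.0019862176858625}
```

View pics/top0.png

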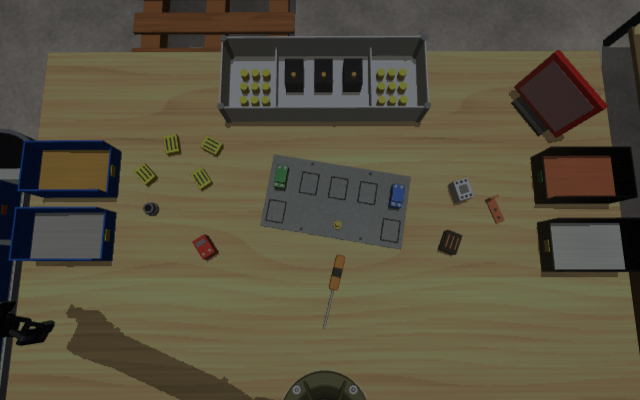

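View pics/scene0.png

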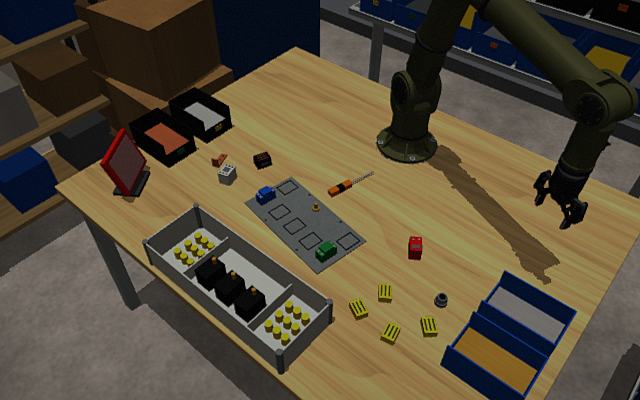

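The top view shows green block (281,176) and blue block (397,195), so the row runs left to right. Fuse base is at (450,242), contactor (460,189), arrester (204,246), bolt (337,225). There are four yellow covers, at (172,144), (212,146), (146,174) and (202,178). The last looks nearest to the base, and I'll check that metrically.

```bash
cat > h.py <<'E'
from rig import bot
import numpy as np, cv2
from scipy.optimize import minimize
from scipy.spatial.transform import Rotation as R
SZ=dict(plate=(200,380,4),earth=(60,30,44),neutral=(60,30,44),fusebase_mid=(54,40,36),cover_mid=(50,36,24),contactor_mid=(54,40,48),arrester_mid=(54,36,46))
def cam(c):
    p=bot.camera_params(c); return p["K"],p["rvec"],p["tvec"]
def proj(c,P):
    K,r,t=cam(c); return cv2.projectPoints(np.array(P,float).reshape(-1,3),r,t,K,None)[0].reshape(-1,2)
def ray(c,uv,z):
    K,r,t=cam(c); M=cv2.Rodrigues(r)[0]; o=-M.T@t; d=M.T@np.linalg.inv(K)@np.array([*uv,1.]); return o+d*(z-o[2])/d[2]
def corners(x,y,a,s,z0):
    c,sn=np.cos(a),np.sin(a)
    return [(x+c*i*s[0]/2-sn*j*s[1]/2,y+sn*i*s[0]/2+c*j*s[1]/2,z0+k*s[2]) for i in(-1,1) for j in(-1,1) for k in(0,1)]
def fit(c,mask,s,z0):
    """box pose (x,y,yaw) whose projected silhouette matches the mask"""
    ys,xs=np.nonzero(mask); l,t=xs.min()-6,ys.min()-6; w,h=xs.max()-l+7,ys.max()-t+7; m=mask[t:t+h,l:l+w].astype(float); S=8
    def cost(p):
        q=cv2.convexHull(((proj(c,corners(*p[:2],p[2]/100,s,z0))-[l,t]+.5)*S*16-8).astype(np.int32))
        im=np.zeros((h*S,w*S),np.uint8); cv2.fillConvexPoly(im,q,255,shift=4)
        return np.abs(cv2.resize(im,(w,h),interpolation=cv2.INTER_AREA)/255.-m).sum()/m.sum()
    x0=ray(c,(xs.mean(),ys.mean()),z0+s[2]/2)
    best=None
    for a in np.arange(-90,90,22.5):
        r=minimize(cost,[x0[0],x0[1],np.radians(a)*100],method='Nelder-Mead',options=dict(initial_simplex=np.array([x0[0],x0[1],np.radians(a)*100])+np.array([[0,0,0],[6,0,0],[0,6,0],[0,0,15]]),maxiter=150))
        if best is None or r.fun<best.fun: best=r
    a=(best.x[2]/100+np.pi/2)%np.pi-np.pi/2
    return best.x[0],best.x[1],a,best.fun
def go(x,y,z,yaw):
    """what is left from measured TCP to (x,y,z) tool down, closing line (tool y) at world angle yaw (mod pi)"""
    s=bot.state(); q=s["orientation"]; M=R.from_quat([q[1],q[2],q[3],q[0]])
    m=M.as_matrix(); cur=np.arctan2(m[1,1],m[0,1]); d=(yaw-cur+np.pi/2)%np.pi-np.pi/2
    best=min([d,d-np.pi if d>0 else d+np.pi],key=lambda e:abs(s["joint_positions"][6]-e) if abs(s["joint_positions"][6]-d)>2.5 else abs(e))
    want=np.array([[np.sin(yaw),np.cos(yaw),0],[-np.cos(yaw),np.sin(yaw),0],[0,0,-1]]).T
    if (want.T@(R.from_rotvec([0,0,best]).as_matrix()@m))[0,0]<0: want=want@np.diag([-1,-1,1])
    want=np.array(want); rv=R.from_matrix(m.T@want).as_rotvec()
    dw=np.array([x,y,z])-s["ee_pos"]
    print("t",round(s["clock"],2),"tcp",s["ee_pos"].round(1),"yaw",round(cur,3),"j",s["joint_positions"].round(2),"gap",round(s["finger_gap"]*85,1),"F",s["contact_force"].round(1))
    print("turn/1.5",(rv/1.5).round(4)); print("shift/150 in present axes",(m.T@dw/150).round(3),"after turn",(want.T@dw/150).round(3))
E
python3 - <<'E'
from h import *
bot.get_image("top")
for n,s in SZ.items():
    z0=0 if n.endswith("mid") or n=="plate" else 4
    for r in bot.trace("top",n)[:5]:
        m=np.array(r["pixels"])
        if n=="plate":
            hull=cv2.convexHull(np.argwhere(m)[:,::-1].astype(np.int32)); k=np.zeros(m.shape,np.uint8); cv2.fillConvexPoly(k,hull,1); m=k>0
        f=np.array(fit("top",m,s,z0)); print(n,round(r["confidence"],2),r["bbox"],f.round(3),"dist",round(np.hypot(*f[:2])))
E
```

```text
plate 0.86 [261.3, 153.9, 411.6, 245.6] [ 5.44583e+02 -3.45660e+01 -1.70000e-01  3.60000e-02] dist 546
plate 0.39 [449.1, 176.0, 473.6, 201.4] [ 572.683 -372.003   -1.571    1.967] dist 683
earth 0.69 [276.7, 164.5, 287.3, 189.6] [ 6.04644e+02  1.12938e+02 -1.41000e-01  9.40000e-02] dist 615
neutral 0.55 [386.7, 180.2, 403.4, 210.5] [ 5.51487e+02 -1.91664e+02 -2.33000e-01  1.16000e-01] dist 584
fusebase_mid 0.9 [441.9, 230.2, 462.7, 252.1] [ 4.31152e+02 -3.29921e+02 -4.08000e-01  7.90000e-02] dist 543
fusebase_mid 0.38 [192.7, 167.9, 214.5, 187.2] [6.03838e+02 3.27103e+02 7.04000e-01 2.73000e-01] dist 687
cover_mid 0.82 [193.9, 168.7, 212.7, 189.2] [6.04574e+02 3.28399e+02 5.37000e-01 9.10000e-02] dist 688
cover_mid 0.77 [204.5, 135.2, 222.6, 157.0] [6.96852e+02 3.06239e+02 1.10100e+00 9.10000e-02] dist 761Traceback (most recent call last):
  File "<stdin>", line 9, in <module>
  File "h.py", line 25, in fit
    r=minimize(cost,[x0[0],x0[1],np.radians(a)*100],method='Nelder-Mead',options=dict(initial_simplex=np.array([x0[0],x0[1],np.radians(a)*100])+np.array([[0,0,0],[6,0,0],[0,6,0],[0,0,15]]),maxiter=150))
    res = _minimize_neldermead(fun, x0, args, callback, bounds=bounds,
                               **options)
    fsim[j] = func(sim[j])
              ~~~~^^^^^^^^
    fx = function(np.copy(x), *(wrapper_args + args))
  File "h.py", line 19, in cost
    q=cv2.convexHull(((proj(c,corners(*p[:2],p[2]/100,s,z0))-[l,t]+.5)*S*16-8).astype(np.int32))
                       ~~~~^^^^^^^^^^^^^^^^^^^^^^^^^^^^^^^^^
  File "h.py", line 9, in proj
    K,r,t=cam(c); return cv2.projectPoints(np.array(P,float).reshape(-1,3),r,t,K,None)[0].reshape(-1,2)
          ~~~^^^
  File "h.py", line 7, in cam
    p=bot.camera_params(c); return p["K"],p["rvec"],p["tvec"]
ValueError: time passes only in moves, steps and waits
```

```bash
python3 - <<'E'
s=open('h.py').read()
s=s.replace('''def cam(c):
''','''_C={}
def cam(c):
    if c not in _C: _C[c]=_cam(c)
    return _C[c]
def _cam(c):
''')
s+='''
def heights(c,d):
    K,r,t=cam(c); M=cv2.Rodrigues(r)[0]; v,u=np.mgrid[:400,:640]
    P=(np.dstack([(u-K[0,2])/K[0,0],(v-K[1,2])/K[1,1],np.ones_like(u)])*d[...,None]-t)@M
    P[d<=0]=np.nan; return P
def dmask(P,xy,zlo,rad=45):
    m=(P[...,2]>zlo)&(np.hypot(P[...,0]-xy[0],P[...,1]-xy[1])<rad)
    n,L,st,_=cv2.connectedComponentsWithStats(m.astype(np.uint8)); return L==1+np.argmax(st[1:,4])
def plate(img,p0):
    g=cv2.GaussianBlur(cv2.cvtColor(img,cv2.COLOR_RGB2GRAY).astype(np.float32),(0,0),.8)
    pts=[]
    for X,Y in((35,-80),(35,0),(35,80),(-55,-155),(-55,155)):
        for e in np.linspace(-1,1,41):
            pts+=[(X+30*e,Y-24),(X+30*e,Y+24),(X-30,Y+24*e),(X+30,Y+24*e)]
    pts=np.array(pts)
    def cost(p):
        c,s=np.cos(p[2]/100),np.sin(p[2]/100); W=np.c_[p[0]+c*pts[:,0]-s*pts[:,1],p[1]+s*pts[:,0]+c*pts[:,1],np.full(len(pts),4)]
        uv=proj("top",W).astype(np.float32); return float(cv2.remap(g,uv[:,0],uv[:,1],cv2.INTER_CUBIC).mean())
    best=None
    for dx in(-4,0,4):
      for dy in(-4,0,4):
        x0=np.array([p0[0]+dx,p0[1]+dy,p0[2]*100]); r=minimize(cost,x0,method='Nelder-Mead',options=dict(initial_simplex=x0+np.array([[0,0,0],[3,0,0],[0,3,0],[0,0,3]])))
        if best is None or r.fun<best.fun: best=r
    return np.array([best.x[0],best.x[1],best.x[2]/100,best.fun])
'''
open('h.py','w').write(s)
E
python3 - <<'E'
from h import *
img,d=bot.get_image("top"); P=heights("top",d)
print("plate",plate(img,(544.6,-34.6,-.165)).round(3))
print("bench z",np.nanmedian(P[230:300,420:560,2]),"plate z",np.nanmedian(P[205:225,290:320,2]),np.nanstd(P[205:225,290:320,2]))
G={"earth":[(604,113)],"neutral":[(551,-192)],"fusebase_mid":[(431,-330)],"cover_mid":[(604,328)]}
for n in("contactor_mid","arrester_mid","cover_mid"):
    for r in bot.trace("top",n)[:6]:
        m=np.array(r["pixels"])
        f=np.array(fit("top",m,SZ[n],0)); print("net",n,round(r["confidence"],2),f.round(3),round(np.hypot(*f[:2])))
        if n!="cover_mid": G.setdefault(n,[]).append(f[:2])
for n,L in G.items():
    z0=0 if n.endswith("mid") else 4
    m=dmask(P,L[0],z0+6); print(n,m.sum(),np.array(fit("top",m,SZ[n],z0)).round(3))
E
```

```text
plate [ 5.4477e+02 -3.3877e+01 -1.6800e-01  5.7621e+01]
bench z 1.0554996947281166 plate z 4.246996421376829 2.0453738661481107
net contactor_mid 0.56 [ 5.68751e+02 -3.64233e+02  2.85000e-01  9.30000e-02] 675
net arrester_mid 0.62 [4.19851e+02 3.06118e+02 5.93000e-01 1.37000e-01] 520
net cover_mid 0.79 [6.96295e+02 3.05402e+02 1.12700e+00 9.40000e-02] 760
net cover_mid 0.73 [6.04845e+02 3.27741e+02 5.58000e-01 1.17000e-01] 688
net cover_mid 0.62 [7.00661e+02 4.13552e+02 2.30000e-01 7.90000e-02] 814
net cover_mid 0.57 [6.16582e+02 4.80907e+02 7.73000e-01 7.90000e-02] 782
earth 304 [ 6.05363e+02  1.12942e+02 -1.62000e-01  1.10000e-01]
neutral 321 [ 5.53898e+02 -1.92928e+02 -1.87000e-01  1.26000e-01]
fusebase_mid 412 [ 4.31706e+02 -3.30057e+02 -3.81000e-01  7.70000e-02]
cover_mid 280 [6.04970e+02 3.29261e+02 5.94000e-01 9.30000e-02]
contactor_mid 447 [ 5.69100e+02 -3.64906e+02  2.83000e-01  7.50000e-02]
arrester_mid 392 [4.20519e+02 3.07475e+02 5.93000e-01 7.40000e-02]
```

Run:
```python
from h import *
go(520,280,200,1.18);go(520,-200,200,1.18)
```

```text
Traceback (most recent call last):
  File "h.py", line 40, in go
    want=np.array(want); rv=R.from_matrix(m.T@want).as_rotvec()
                            ~~~~~~~~~~~~~^^^^^^^^^^
  File "scipy/spatial/transform/_rotation.pyx", line 1143, in scipy.spatial.transform._rotation.Rotation.from_matrix
ValueError: Non-positive determinant (left-handed or null coordinate frame) in rotation matrix 0: [[ 6.80338626e-01 -7.32897914e-01  4.48286628e-05]
 [-7.32897908e-01 -6.80338627e-01 -1.00397420e-04]
 [-1.04079730e-04 -3.54494096e-05  9.99999994e-01]].
```

```bash
sed -i 's/\[\[np.sin(yaw),np.cos(yaw),0\],\[-np.cos(yaw),np.sin(yaw),0\],\[0,0,-1\]\]).T/[[-np.sin(yaw),np.cos(yaw),0],[np.cos(yaw),np.sin(yaw),0],[0,0,-1]]).T/; /best=min/d; s/R.from_rotvec(\[0,0,best\])/R.from_rotvec([0,0,d])/' h.py
python3 - <<'E'
from h import *
go(520,280,200,1.18);go(520,-200,200,1.18)
E
```

```text
t 0.6 tcp [272.1 590.4 197.3] yaw 1.139 j [-1.12  0.32 -0.07  1.45  0.02  1.37 -0.06] gap 85.0 F [-0.3  0.2  0.3]
turn/1.5 [ 0.0001  0.     -0.0273]
shift/150 in present axes [-2.367 -1.187 -0.018] after turn [-2.316 -1.283 -0.018]
t 0.6 tcp [272.1 590.4 197.3] yaw 1.139 j [-1.12  0.32 -0.07  1.45  0.02  1.37 -0.06] gap 85.0 F [-0.3  0.2  0.3]
turn/1.5 [ 0.0001  0.     -0.0273]
shift/150 in present axes [-3.706 -4.094 -0.018] after turn [-3.535 -4.242 -0.018]
```

```bash
python3 -m jog '[0,0,-0.027,0,0,0,1, 0,0,0,-0.26,-0.143,0,1, 0,0,0,-0.26,-0.143,0,1, 0,0,0,-0.26,-0.143,0,1, 0,0,0,-0.26,-0.143,0,1, 0,0,0,-0.26,-0.143,0,1, 0,0,0,-0.26,-0.143,0,1, 0,0,0,-0.26,-0.143,0,1, 0,0,0,-0.26,-0.143,0,1, 0,0,0,-0.26,-0.143,0,1, 0,0,0,-0.12,-0.296,0,1, 0,0,0,-0.12,-0.296,0,1, 0,0,0,-0.12,-0.296,0,1, 0,0,0,-0.12,-0.296,0,1, 0,0,0,-0.12,-0.296,0,1, 0,0,0,-0.12,-0.296,0,1, 0,0,0,-0.12,-0.296,0,1, 0,0,0,-0.12,-0.296,0,1, 0,0,0,-0.12,-0.296,0,1, 0,0,0,-0.12,-0.296,0,1]'
python3 - <<'E'
from h import *
go(431.5,-330,110,1.18)
E
```

```text
clock: 3.1
ee_pos: [520.0, -202.5, 197.6]
orientation: [0.0, 0.194, 0.981, 0.0]
contact_force: [0.5, 0.5, 0.1]
finger_gap: 0.999
gripper_force: 0.0
t 3.1 tcp [ 520.  -202.5  197.6] yaw 1.18 j [-0.18  0.13  0.55  1.7  -0.07  1.33  1.57] gap 84.9 F [0.5 0.5 0.1]
turn/1.5 [ 0.0004  0.0006 -0.0001]
shift/150 in present axes [ 0.222 -1.011  0.583] after turn [ 0.222 -1.011  0.584]
```

```bash
python3 -m jog '[0,0,0,0.0555,-0.253,0.146,1, 0,0,0,0.0555,-0.253,0.146,1, 0,0,0,0.0555,-0.253,0.146,1, 0,0,0,0.0555,-0.253,0.146,1, 0,0,0,0,0,0,1, 0,0,0,0,0,0.2,1, 0,0,0,0,0,0.2,1, 0,0,0,0,0,0.15,1, 0,0,0,0,0,0.12,1, 0,0,0,0,0,0,1]'
python3 - <<'E'
from h import *
go(431.5,-330,9,1.18)
E
```

```text
clock: 4.35
ee_pos: [431.0, -327.7, 8.2]
orientation: [-0.001, 0.194, 0.981, 0.0]
contact_force: [-0.9, 0.2, 0.2]
finger_gap: 0.998
gripper_force: 0.0
t 4.35 tcp [ 431.  -327.7    8.2] yaw 1.18 j [ 0.05  0.31  0.63  1.94 -0.22  0.96  1.97] gap 84.9 F [-0.9  0.2  0.2]
turn/1.5 [ 0.0002 -0.0014  0.0002]
shift/150 in present axes [-0.009 -0.013 -0.005] after turn [-0.009 -0.013 -0.005]
```

Correct slightly, close at 50 N, and lift.

```bash
python3 -m jog '[0,0,0,-0.009,-0.013,0,1, 0,0,0,0,0,0,-1, 0,0,0,0,0,0,-1, 0,0,0,0,0,0,-1, 0,0,0,0,0,0,-1, 0,0,0,0,0,0,-1, 0,0,0,0,0,0,-1, 0,0,0,0,0,-0.1,-1, 0,0,0,0,0,-0.25,-1, 0,0,0,0,0,-0.25,-1, 0,0,0,0,0,-0.1,-1, 0,0,0,0,0,0,-1]' 50
python3 - <<'E'
from h import *
go(579.3,-39.8,113,1.403)
E
```

```text
clock: 5.85
ee_pos: [432.5, -331.4, 115.3]
orientation: [0.001, 0.194, 0.981, -0.0]
contact_force: [-0.2, 1.0, 0.3]
finger_gap: 0.001
gripper_force: 0.0
t 5.85 tcp [ 432.5 -331.4  115.3] yaw 1.18 j [ 0.    0.17  0.67  1.84 -0.12  1.16  1.89] gap 0.1 F [-0.2  1.   0.3]
turn/1.5 [ 0.      0.0017 -0.1489]
shift/150 in present axes [-0.163  2.17   0.016] after turn [-0.64   2.08   0.015]
```

Run:
```python
from h import *
a,d=bot.get_image("top"); b,_=bot.get_image("scene")
cv2.imwrite("pics/miss.png",np.hstack([cv2.resize(a[180:300,380:500],(480,480),interpolation=2),cv2.resize(b[100:200,210:310],(480,480))[:,:320]])[:,:,::-1])
```

```text
(no output)
```

View pics/miss.png

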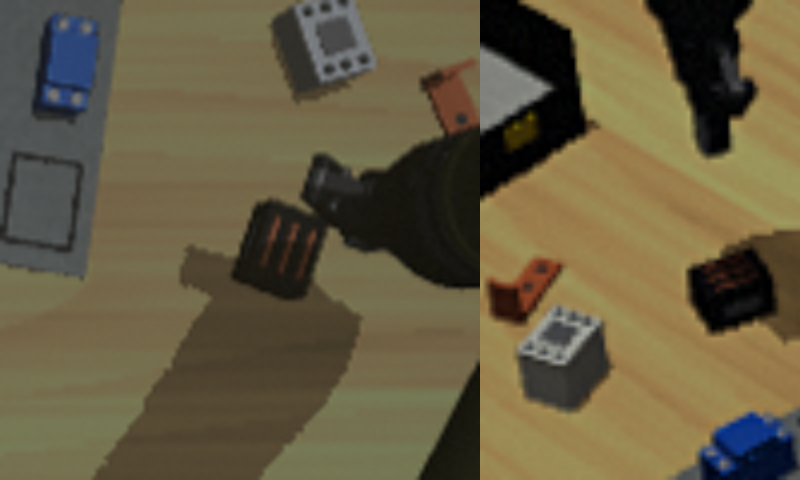

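The picture shows the fuse base still upright at about (450,242), with the gripper above it: probably I lifted before the fingers had closed. I'll measure again and close in a separate call.

```bash
cat >> h.py <<'E'
def meas(n,xy,z0=0,zlo=6):
    img,d=bot.get_image("top"); P=heights("top",d); P[np.isnan(P)]=-99
    m=dmask(P,xy,z0+zlo); print(n,m.sum(),np.array(fit("top",m,SZ[n],z0)).round(3),"zmed",np.median(P[m][:,2]).round(1))
E
python3 - <<'E'
from h import *
bot.get_image("top")
for r in bot.trace("top","fusebase_mid")[:2]: print(r["confidence"],np.array(fit("top",np.array(r["pixels"]),SZ["fusebase_mid"],0)).round(3))
r=bot.trace("top","contactor_mid")[0]; print(np.array(fit("top",np.array(r["pixels"]),SZ["contactor_mid"],0)).round(3))
print(proj("top",[bot.state()["ee_pos"]]))
E
python3 -m jog '[0,0,0,0,0,0,1, 0,0,0,0,0,0,1]'
```

```text
0.55 [ 4.31330e+02 -3.29874e+02 -3.91000e-01  5.70000e-02]
[ 5.68920e+02 -3.64635e+02  2.67000e-01  6.60000e-02]
[[462.6798387 239.6690982]]
clock: 6.35
ee_pos: [431.6, -330.9, 113.7]
orientation: [-0.0, 0.194, 0.981, 0.0]
contact_force: [-0.7, -0.1, -0.4]
finger_gap: 0.418
gripper_force: 0.0
```

Run:
```python
from h import *
a,d=bot.get_image("top"); b,_=bot.get_image("scene"); s=bot.state(); e=s["ee_pos"]
q=s["orientation"]; m=R.from_quat([q[1],q[2],q[3],q[0]]).as_matrix()
out=[]
for n,i in(("top",a),("scene",b)):
    i=cv2.resize(i[:,:,::-1],None,fx=5,fy=5); pts=[e,e+m[:,1]*40,e-m[:,2]*100]
    u=proj(n,pts); print(n,u.round(1)); u=(u*5+2).astype(int)
    cv2.line(i,tuple(map(int,u[0])),tuple(map(int,u[1])),(0,0,255),1);cv2.line(i,tuple(map(int,u[0])),tuple(map(int,u[2])),(0,255,0),1)
    f=proj(n,corners(431.4,-330,-.39,SZ["fusebase_mid"],0)); 
    for k in f: cv2.circle(i,tuple(int(v) for v in k*5+2),2,(255,255,0),-1)
    c=u[0]; out.append(i[max(c[1]-250,0):c[1]+250,c[0]-200:c[0]+200])
h=min(o.shape[0] for o in out); cv2.imwrite("pics/tcp.png",np.hstack([o[:h] for o in out]))
P=heights("top",d); g=(P[...,2]>90)&(P[...,2]<160)&(np.hypot(P[...,0]-e[0],P[...,1]-e[1])<90); print(g.sum(),[np.nanpercentile(P[g][:,k],[5,50,95]).round() for k in range(3)])
```

```text
top [[463.1 239.3]
 [447.2 232.9]
 [479.7 236. ]]
scene [[259.3 138.4]
 [263.8 145. ]
 [256.9 114.6]]
14 [array([415., 423., 436.]), array([-349., -345., -305.]), array([149., 155., 160.])]
```

View pics/tcp.png

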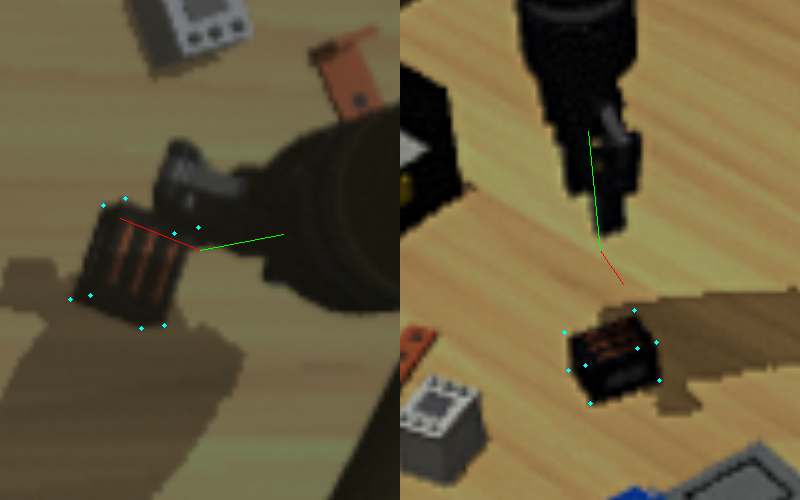

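Run:
```python
from h import *
for n in("top","scene"):
    a,d=bot.get_image(n); P=heights(n,d); u=proj(n,[bot.state()["ee_pos"]])[0].astype(int)
    K,r,t=cam(n); print(n,"cam centre",(-cv2.Rodrigues(r)[0].T@t).round())
    for v in range(u[1]-24,u[1]+4,3):
        print(v,[tuple(np.nan_to_num(P[v,c],nan=-1).round().astype(int).tolist()) for c in range(u[0]-12,u[0]+13,4)])
s=bot.state(); print(s["ee_pos"],s["joint_positions"],s["finger_gap"])
```

```text
top cam centre [ 364.   17. 1084.]
215 [(504, -342, 3), (505, -354, 1), (505, -365, 0), (505, -376, 0), (505, -386, 0), (505, -397, 0), (505, -410, -4)]
218 [(497, -342, 2), (497, -353, 1), (465, -274, 256), (496, -374, 2), (497, -386, 0), (496, -396, 2), (497, -409, -3)]
221 [(489, -343, -1), (463, -279, 219), (459, -275, 254), (460, -286, 245), (489, -386, -1), (489, -397, -1), (488, -406, 2)]
224 [(481, -342, -1), (454, -268, 249), (453, -274, 257), (453, -282, 255), (453, -289, 258), (452, -296, 261), (451, -298, 277)]
227 [(472, -341, 1), (447, -266, 254), (447, -274, 255), (447, -284, 250), (447, -288, 259), (446, -296, 260), (444, -296, 281)]
230 [(465, -343, -4), (443, -274, 229), (442, -278, 241), (446, -301, 201), (444, -302, 221), (440, -295, 262), (438, -295, 283)]
233 [(453, -329, 36), (442, -294, 170), (439, -293, 199), (439, -297, 209), (437, -301, 224), (435, -299, 251), (432, -295, 283)]
236 [(446, -329, 34), (436, -298, 155), (434, -299, 180), (433, -300, 200), (431, -300, 224), (430, -304, 238), (426, -294, 283)]
239 [(438, -327, 38), (438, -338, 37), (438, -347, 4
[... 928 characters left out ...]
, 183), (447, -291, 184), (280, -452, 4), (262, -449, -5)]
132 [(341, -500, 1), (330, -489, 0), (315, -484, -6), (457, -301, 172), (448, -291, 172), (284, -449, -6), (277, -435, -4)]
135 [(352, -489, -1), (341, -478, -2), (335, -463, 2), (458, -301, 160), (447, -293, 158), (300, -433, -4), (290, -422, -4)]
138 [(366, -475, 1), (355, -464, -1), (341, -457, -5), (335, -441, -1), (326, -429, -1), (313, -421, -4), (308, -404, 2)]
141 [(377, -464, -2), (372, -447, 4), (357, -441, -2), (349, -428, 0), (339, -416, 1), (327, -407, -2), (314, -399, -6)]
[ 431.792499   -331.02880666  114.05317733] [ 0.00326624  0.1737905   0.66632551  1.84355037 -0.11665619  1.16342284
  1.88815519] 0.7639531495896023
```

The depth images put the fingertips about 30–40 mm above the reported TCP, so the fingers closed above the block. I'll measure that offset with the gripper shut.

```bash
cat > tip.py <<'E'
from h import *
s=bot.state(); e=s["ee_pos"]; print("tcp",e.round(1),"gap",s["finger_gap"].round(3))
for n in("scene","top"):
    a,d=bot.get_image(n); P=heights(n,d); P[np.isnan(P)]=-99
    m=(P[...,2]>60)&(P[...,2]<e[2]+110)&(np.hypot(P[...,0]-e[0],P[...,1]-e[1])<80); Q=P[m]; Q=Q[Q[:,2].argsort()]
    print(n,len(Q)); print(Q[:24].round().astype(int).tolist())
E
python3 -m jog '[0,0,0,0,0,0,-1, 0,0,0,0,0,0,-1, 0,0,0,0,0,0,-1, 0,0,0,0,0,0,-1, 0,0,0,0,0,0,-1, 0,0,0,0,0,0,-1]'; python3 tip.py
```

```text
clock: 7.3
ee_pos: [431.8, -331.0, 114.1]
orientation: [0.0, 0.194, 0.981, 0.0]
contact_force: [0.3, 0.6, 1.3]
finger_gap: -0.0
gripper_force: 0.0Traceback (most recent call last):
  File "tip.py", line 2, in <module>
    s=bot.state(); e=s["ee_pos"]; print("tcp",e.round(1),"gap",s["finger_gap"].round(3))
                                                               ^^^^^^^^^^^^^^^^^^^^^
AttributeError: 'float' object has no attribute 'round'
```

```bash
sed -i 's/\["finger_gap"\].round(3)/["finger_gap"]/' tip.py; python3 tip.py
```

```text
tcp [ 431.8 -331.   114.1] gap -0.000150400041615605
scene 137
[[442, -327, 150], [438, -322, 150], [446, -329, 151], [442, -323, 152], [445, -335, 152], [433, -317, 154], [436, -319, 155], [440, -320, 156], [445, -333, 157], [443, -321, 158], [445, -324, 158], [444, -329, 158], [438, -322, 158], [442, -327, 158], [434, -315, 159], [450, -323, 161], [432, -318, 161], [443, -330, 161], [436, -323, 161], [446, -332, 162], [439, -315, 162], [435, -323, 165], [445, -318, 165], [432, -317, 165]]
top 106
[[425, -324, 153], [423, -330, 154], [427, -323, 156], [420, -333, 157], [429, -322, 158], [425, -323, 159], [429, -323, 160], [425, -325, 162], [422, -329, 163], [431, -318, 164], [427, -322, 164], [429, -323, 166], [422, -329, 167], [424, -325, 168], [431, -318, 168], [424, -327, 168], [426, -322, 169], [422, -330, 171], [431, -320, 171], [431, -321, 173], [422, -331, 174], [421, -333, 175], [426, -321, 178], [423, -327, 179]]
```

Horizontally it agrees, but vertically the shut tips sit about 36 mm above the reported TCP. I'll use that offset and descend carefully while watching the force.

```bash
python3 -m jog '[0,0,0,0,0,0,1, 0,0,0,0,0,0,1, 0,0,0,0,0,0,1, 0,0,0,0,0,0,1, 0,0,0,0,0,0.2,1, 0,0,0,0,0,0.2,1, 0,0,0,0,0,0.15,1, 0,0,0,0,0,0.1,1, 0,0,0,0,0,0.1,1, 0,0,0,0,0,0.05,1, 0,0,0,0,0,0.05,1, 0,0,0,0,0,0.02,1,0,0,0,0,0,0,1]'
python3 - <<'E'
from h import *
go(431.5,-330,-26,1.18)
E
```

```text
clock: 9.02
ee_pos: [431.9, -331.1, -16.3]
orientation: [0.0, 0.194, 0.981, 0.0]
contact_force: [0.6, 0.0, -0.2]
finger_gap: 1.001
gripper_force: 0.0
t 9.03 tcp [ 431.9 -331.1  -16.3] yaw 1.179 j [ 0.07  0.35  0.62  1.95 -0.26  0.91  2.  ] gap 85.1 F [ 0.6  0.  -0.2]
turn/1.5 [ 0.0001  0.0002 -0.0004]
shift/150 in present axes [0.005 0.006 0.065] after turn [0.005 0.006 0.065]
```

```bash
python3 -m jog '[0,0,0,0.005,0,0.03,1, 0,0,0,0,0,0.03,1, 0,0,0,0,0,0,-1, 0,0,0,0,0,0,-1, 0,0,0,0,0,0,-1, 0,0,0,0,0,0,-1, 0,0,0,0,0,0,-1, 0,0,0,0,0,0,-1, 0,0,0,0,0,0,-1]' 50
python3 - <<'E'
from h import *
go(431.5,-330,-26,1.18)
E
```

```text
clock: 10.15
ee_pos: [431.6, -330.9, -25.0]
orientation: [0.0, 0.194, 0.981, -0.0]
contact_force: [0.4, 0.7, 3.2]
finger_gap: 0.459
gripper_force: 52.3
t 10.15 tcp [ 431.6 -330.9  -25. ] yaw 1.18 j [ 0.07  0.37  0.62  1.96 -0.27  0.9   2.  ] gap 39.0 F [0.4 0.7 3.2]
turn/1.5 [ 0.      0.0006 -0.0003]
shift/150 in present axes [0.003 0.006 0.006] after turn [0.003 0.006 0.006]
```

```bash
python3 -m jog '[0,0,0,0,0,-0.06,-1, 0,0,0,0,0,-0.2,-1, 0,0,0,0,0,-0.2,-1, 0,0,-0.075,0,0,-0.2,-1, 0,0,-0.074,0,0,0,-1, 0,0,0,0,0,0,-1]'
python3 - <<'E'
from h import *
go(579.3,-39.8,75,1.403)
E
```

```text
clock: 10.9
ee_pos: [430.5, -330.4, 73.6]
orientation: [-0.0, 0.084, 0.996, 0.0]
contact_force: [0.2, -0.4, -1.7]
finger_gap: 0.463
gripper_force: 51.9
t 10.9 tcp [ 430.5 -330.4   73.6] yaw 1.402 j [ 0.04  0.22  0.63  1.89 -0.14  1.08  2.13] gap 39.3 F [ 0.2 -0.4 -1.7]
turn/1.5 [ 0.0004 -0.0004 -0.0009]
shift/150 in present axes [-0.651  2.077 -0.009] after turn [-0.654  2.076 -0.009]
```

```bash
python3 -m jog '[0,0,0,-0.082,0.26,0,-1, 0,0,0,-0.082,0.26,0,-1, 0,0,0,-0.082,0.26,0,-1, 0,0,0,-0.082,0.26,0,-1, 0,0,0,-0.082,0.26,0,-1, 0,0,0,-0.082,0.26,0,-1, 0,0,0,-0.082,0.26,0,-1, 0,0,0,-0.08,0.256,0,-1, 0,0,0,0,0,0.2,-1, 0,0,0,0,0,0.2,-1, 0,0,0,0,0,0.1,-1,0,0,0,0,0,0,-1,0,0,0,0,0,0,-1]'
python3 - <<'E'
from h import *
go(579.3,-39.8,-20,1.403)
E
```

```text
clock: 12.52
ee_pos: [580.7, -40.4, -0.4]
orientation: [0.001, 0.084, 0.996, 0.0]
contact_force: [-0.1, 0.1, -1.3]
finger_gap: 0.461
gripper_force: 51.8
t 12.53 tcp [ 5.807e+02 -4.040e+01 -4.000e-01] yaw 1.402 j [-0.33  0.37  0.41  1.85 -0.18  0.96  1.57] gap 39.1 F [-0.1  0.1 -1.3]
turn/1.5 [ 0.0002  0.0011 -0.0006]
shift/150 in present axes [0.01  0.002 0.131] after turn [0.01  0.002 0.131]
```

```bash
python3 -m jog '[0,0,0,0.01,0.002,0.07,-1, 0,0,0,0,0,0.05,-1, 0,0,0,0,0,0.012,-1, 0,0,0,0,0,0,-1]'
python3 - <<'E'
from h import *
go(579.3,-39.8,-21,1.403)
E
```

```text
clock: 13.02
ee_pos: [578.3, -39.4, -21.0]
orientation: [-0.0, 0.084, 0.996, 0.0]
contact_force: [-2.7, -0.3, 0.8]
finger_gap: 0.461
gripper_force: 52.0
t 13.03 tcp [578.3 -39.4 -21. ] yaw 1.403 j [-0.32  0.4   0.41  1.86 -0.19  0.92  1.58] gap 39.2 F [-2.7 -0.3  0.8]
turn/1.5 [ 0.0001 -0.0003 -0.    ]
shift/150 in present axes [-0.007 -0.001 -0.   ] after turn [-0.007 -0.001 -0.   ]
```

```bash
python3 -m jog '[0,0,0,0,0,0,0.5, 0,0,0,0,0,0,0.5, 0,0,0,0,0,0,0.5, 0,0,0,0,0,-0.1,0.5, 0,0,0,0,0,-0.25,0.5, 0,0,0,0,0,-0.3,0.5,0,0,0,0,0,-0.2,0.5,0,0,0,0,0,0,0.5]'
python3 - <<'E'
from h import *
print(.585+np.pi/2); go(604.9,328.7,90,.585+np.pi/2)
E
```

```text
clock: 14.02
ee_pos: [581.0, -39.8, 110.5]
orientation: [0.004, 0.084, 0.996, 0.001]
contact_force: [-0.4, -1.6, -0.6]
finger_gap: 0.75
gripper_force: 0.0
2.1557963267948965
t 14.03 tcp [581.  -39.8 110.5] yaw 1.403 j [-0.36  0.24  0.44  1.76 -0.11  1.16  1.52] gap 63.8 F [-0.4 -1.6 -0.6]
turn/1.5 [-5.00e-04  4.90e-03 -5.02e-01]
shift/150 in present axes [0.255 2.448 0.139] after turn [-1.49   1.96   0.136]
```

```bash
python3 -m jog '[0,0,-0.1,0,0,0,0.5, 0,0,-0.1,0,0,0,0.5, 0,0,-0.1,0,0,0,0.5, 0,0,-0.1,0,0,0,0.5, 0,0,-0.102,0,0,0,0.5, 0,0,0,-0.1655,0.2178,0,0.5, 0,0,0,-0.1655,0.2178,0,0.5, 0,0,0,-0.1655,0.2178,0,0.5, 0,0,0,-0.1655,0.2178,0,0.5, 0,0,0,-0.1655,0.2178,0,0.5, 0,0,0,-0.1655,0.2178,0,0.5, 0,0,0,-0.1655,0.2178,0,0.5, 0,0,0,-0.1655,0.2178,0,0.5, 0,0,0,-0.1655,0.2178,0,0.5, 0,0,0,0,0,0.13,0.5,0,0,0,0,0,0,0.5]'
python3 - <<'E'
from h import *
go(604.9,328.7,-33,.585+np.pi/2)
bot.get_image("top")
r=bot.trace("top","fusebase_mid")[0]; print(r["confidence"],np.array(fit("top",np.array(r["pixels"]),SZ["fusebase_mid"],4)).round(3))
meas("fusebase_mid",(579,-40),4,8)
img,d=bot.get_image("top"); cv2.imwrite("pics/p1.png",cv2.resize(img[120:270,180:430],None,fx=3.2,fy=3.2)[:,:,::-1])
E
```

```text
clock: 16.02
ee_pos: [600.4, 327.1, 83.8]
orientation: [-0.003, -0.288, 0.958, -0.001]
contact_force: [-0.2, -0.5, -0.7]
finger_gap: 0.749
gripper_force: 0.0
t 16.02 tcp [600.4 327.1  83.8] yaw 2.156 j [-0.67  0.47  0.17  1.49 -0.08  1.2   1.67] gap 63.6 F [-0.2 -0.5 -0.7]
turn/1.5 [-0.0005 -0.0039  0.0001]
shift/150 in present axes [-0.035 -0.007  0.778] after turn [-0.031 -0.008  0.779]
0.73 [ 5.78856e+02 -3.98150e+01 -1.75000e-01  2.34000e-01]
fusebase_mid 334 [ 5.78316e+02 -4.02790e+01 -1.69000e-01  7.20000e-02] zmed 40.0
```

View pics/p1.png

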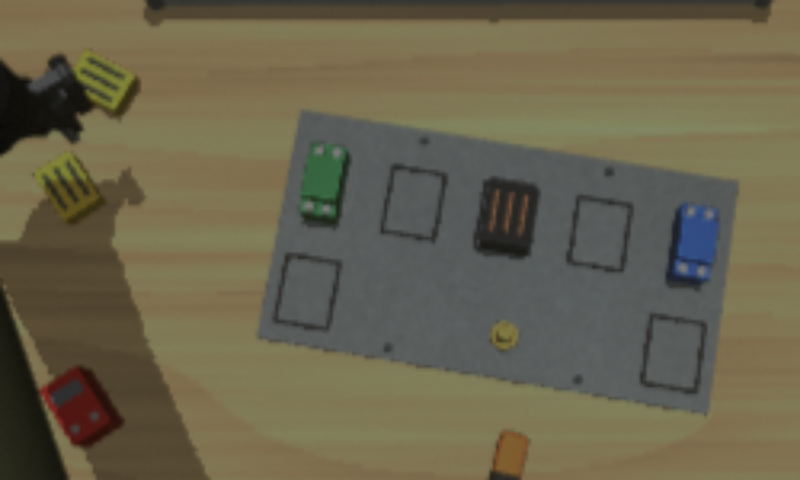

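```bash
python3 tip.py
```

```text
tcp [603.1 327.4  87.5] gap 0.7510363337035025
scene 354
[[594, 361, 128], [594, 364, 131], [631, 307, 132], [633, 305, 132], [633, 295, 132], [631, 303, 133], [637, 304, 134], [594, 363, 135], [592, 366, 135], [634, 302, 135], [631, 306, 136], [596, 362, 136], [635, 299, 138], [588, 369, 138], [592, 365, 138], [635, 295, 138], [596, 361, 139], [591, 367, 139], [633, 303, 139], [585, 354, 139], [583, 352, 140], [587, 368, 140], [581, 350, 141], [589, 366, 141]]
top 210
[[592, 358, 128], [584, 352, 130], [573, 353, 132], [586, 354, 132], [618, 290, 132], [576, 350, 133], [580, 350, 133], [615, 290, 133], [622, 287, 135], [577, 347, 135], [612, 294, 136], [614, 291, 136], [575, 351, 137], [582, 351, 138], [574, 353, 138], [574, 360, 138], [621, 288, 139], [628, 289, 139], [586, 354, 139], [623, 286, 140], [618, 290, 140], [613, 292, 140], [574, 357, 140], [574, 362, 141]]
```

The picture shows the fuse base squarely in the middle outline at about (507,216) in the crop, measured within 1 mm of its target. The tips are over the right cover, at (68,187).

```bash
python3 -m jog '[0,0,0,-0.02,-0.008,0.2,0.5, 0,0,0,0,0,0.2,0.5, 0,0,0,0,0,0.2,0.5, 0,0,0,0,0,0.1,0.5, 0,0,0,0,0,0.04,0.5,0,0,0,0,0,0,0.5,0,0,0,0,0,0,0.5]'
python3 - <<'E'
from h import *
go(604.9,328.7,-32,.585+np.pi/2)
E
```

```text
clock: 17.2
ee_pos: [606.4, 330.1, -22.7]
orientation: [0.001, -0.288, 0.958, 0.0]
contact_force: [-0.6, 0.1, -0.0]
finger_gap: 0.752
gripper_force: 0.0
t 17.2 tcp [606.4 330.1 -22.7] yaw 2.156 j [-0.65  0.58  0.16  1.56 -0.1   1.01  1.69] gap 63.9 F [-0.6  0.1 -0. ]
turn/1.5 [-0.0001  0.0016  0.0001]
shift/150 in present axes [ 0.014 -0.003  0.062] after turn [ 0.014 -0.003  0.062]
```

```bash
python3 -m jog '[0,0,0,0.01,-0.003,0.03,0.5, 0,0,0,0,0,0.03,0.5, 0,0,0,0,0,0,-1, 0,0,0,0,0,0,-1, 0,0,0,0,0,0,-1, 0,0,0,0,0,0,-1, 0,0,0,0,0,0,-1, 0,0,0,0,0,0,-1]' 40
python3 - <<'E'
from h import *
go(604.9,328.7,68,.585+np.pi/2)
E
```

```text
clock: 18.2
ee_pos: [604.4, 328.4, -33.2]
orientation: [0.0, -0.288, 0.957, 0.0]
contact_force: [0.2, -0.4, 0.0]
finger_gap: 0.414
gripper_force: 41.1
t 18.2 tcp [604.4 328.4 -33.2] yaw 2.156 j [-0.65  0.58  0.16  1.57 -0.1   0.99  1.69] gap 35.2 F [ 0.2 -0.4  0. ]
turn/1.5 [0.     0.     0.0001]
shift/150 in present axes [-0.004 -0.    -0.675] after turn [-0.004 -0.    -0.675]
```

```bash
python3 -m jog '[0,0,0,0,0,-0.06,-1, 0,0,0,0,0,-0.2,-1, 0,0,0.1,0,0,-0.2,-1, 0,0,0.1,0,0,-0.2,-1, 0,0,0.1,0,0,-0.06,-1, 0,0,0.1,0,0,0,-1, 0,0,0.102,0,0,0,-1,0,0,0,0,0,0,-1]'
python3 - <<'E'
from h import *
go(578.8,-40,70,1.403)
E
```

```text
clock: 19.2
ee_pos: [604.5, 328.6, 75.4]
orientation: [0.0, 0.083, 0.997, 0.0]
contact_force: [-0.3, 0.4, -0.3]
finger_gap: 0.413
gripper_force: 41.1
t 19.2 tcp [604.5 328.6  75.4] yaw 1.405 j [-0.77  0.49  0.31  1.5  -0.16  1.18  0.97] gap 35.1 F [-0.3  0.4 -0.3]
turn/1.5 [0.0002 0.0004 0.0012]
shift/150 in present axes [-0.237 -2.452  0.036] after turn [-0.242 -2.451  0.036]
```

```bash
python3 -m jog '[0,0,0,-0.027,-0.2723,0,-1, 0,0,0,-0.027,-0.2723,0,-1, 0,0,0,-0.027,-0.2723,0,-1, 0,0,0,-0.027,-0.2723,0,-1, 0,0,0,-0.027,-0.2723,0,-1, 0,0,0,-0.027,-0.2723,0,-1, 0,0,0,-0.027,-0.2723,0,-1, 0,0,0,-0.027,-0.2723,0,-1, 0,0,0.001,-0.025,-0.2723,0,-1, 0,0,0,0,0,0.15,-1, 0,0,0,0,0,0.15,-1, 0,0,0,0,0,0,-1, 0,0,0,0,0,0,-1, 0,0,0,0,0,0,-1]'
python3 - <<'E'
from h import *
go(578.8,-40,8,1.403)
E
```

```text
clock: 20.95
ee_pos: [579.6, -39.9, 31.0]
orientation: [0.001, 0.084, 0.996, 0.0]
contact_force: [-0.5, -0.2, -1.1]
finger_gap: 0.415
gripper_force: 41.1
t 20.95 tcp [579.6 -39.9  31. ] yaw 1.402 j [-0.37  0.33  0.46  1.83 -0.17  1.02  1.56] gap 35.3 F [-0.5 -0.2 -1.1]
turn/1.5 [ 0.0004  0.0013 -0.0004]
shift/150 in present axes [ 0.006 -0.001  0.154] after turn [ 0.005 -0.001  0.154]
```

```bash
python3 -m jog '[0,0,0,0.003,-0.001,0.08,-1, 0,0,0,0,0,0.05,-1, 0,0,0,0,0,0.02,-1, 0,0,0,0,0,0.005,-1, 0,0,0,0,0,0,-1, 0,0,0,0,0,0,-1]'
python3 - <<'E'
from h import *
go(578.8,-40,8,1.403)
E
```

```text
clock: 21.7
ee_pos: [578.0, -40.1, 6.7]
orientation: [-0.0, 0.085, 0.996, 0.0]
contact_force: [-3.2, 0.2, 3.3]
finger_gap: 0.413
gripper_force: 41.6
t 21.7 tcp [578.  -40.1   6.7] yaw 1.401 j [-0.36  0.36  0.45  1.85 -0.19  0.98  1.58] gap 35.1 F [-3.2  0.2  3.3]
turn/1.5 [ 0.0001 -0.0003 -0.001 ]
shift/150 in present axes [-0.005  0.002 -0.008] after turn [-0.005  0.002 -0.008]
```

```bash
python3 -m jog '[0,0,0,0,0,0,0.4, 0,0,0,0,0,0,0.4, 0,0,0,0,0,0,0.4, 0,0,0,0,0,-0.1,0.4, 0,0,0,0,0,-0.25,0.4, 0,0,0,0,0,-0.25,0.7,0,0,0.1,0,0,-0.15,1,0,0,0.1,0,0,0,1,0,0,0.1,0,0,0,1,0,0,0.1,0,0,0,1,0,0,0.1,0,0,0,1,0,0,0.1,0,0,0,1,0,0,0.1,0,0,0,1,0,0,0.05,0,0,0,1,0,0,0,0,0,0,1]'
python3 - <<'E'
from h import *
go(569,-364.7,90,.275)
E
```

```text
clock: 23.58
ee_pos: [578.6, -40.1, 120.1]
orientation: [0.0, 0.603, 0.798, 0.0]
contact_force: [0.2, 0.2, -0.1]
finger_gap: 1.0
gripper_force: 0.0
t 23.57 tcp [578.6 -40.1 120.1] yaw 0.277 j [-0.52  0.25  0.63  1.75 -0.16  1.19  0.43] gap 85.0 F [ 0.2  0.2 -0.1]
turn/1.5 [0.0009 0.0001 0.0016]
shift/150 in present axes [-2.064 -0.654  0.2  ] after turn [-2.065 -0.649  0.2  ]
```

```bash
python3 -m jog '[0,0,0.0015,-0.258,-0.0812,0,1, 0,0,0,-0.258,-0.0812,0,1, 0,0,0,-0.258,-0.0812,0,1, 0,0,0,-0.258,-0.0812,0,1, 0,0,0,-0.258,-0.0812,0,1, 0,0,0,-0.258,-0.0812,0,1, 0,0,0,-0.258,-0.0812,0,1, 0,0,0,-0.258,-0.0812,0,1, 0,0,0,0,0,0.2,1, 0,0,0,0,0,0,1,0,0,0,0,0,0,1]'
python3 - <<'E'
from h import *
go(569,-364.7,-24,.275)
img,d=bot.get_image("top"); P=heights("top",d); P[np.isnan(P)]=-99
for n,xy,z0,zlo in(("fusebase_mid",(579,-40),4,8),("cover_mid",(579,-40),40,-2),("cover_mid",(579,-40),40,-8)):
    m=dmask(P,xy,z0+zlo); print(n,m.sum(),np.array(fit("top",m,SZ[n],z0)).round(3))
rr=bot.trace("top","cover_mid")
for r in rr:
    f=np.array(fit("top",np.array(r["pixels"]),SZ["cover_mid"],40)); print(r["confidence"],f.round(3))
cv2.imwrite("pics/p2.png",cv2.resize(img[150:230,280:400],None,fx=5,fy=5,interpolation=cv2.INTER_CUBIC)[:,:,::-1])
E
```

```text
clock: 24.95
ee_pos: [569.1, -363.9, 90.0]
orientation: [0.0, 0.603, 0.798, 0.0]
contact_force: [0.0, -0.9, 0.9]
finger_gap: 1.004
gripper_force: 0.0
t 24.95 tcp [ 569.1 -363.9   90. ] yaw 0.276 j [ 0.01  0.52  0.71  1.53 -0.35  1.22  1.05] gap 85.3 F [ 0.  -0.9  0.9]
turn/1.5 [0.0006 0.0001 0.0007]
shift/150 in present axes [-0.005 -0.003  0.76 ] after turn [-0.005 -0.002  0.76 ]
fusebase_mid 364 [ 5.8033e+02 -4.0507e+01 -1.6600e-01  8.9000e-02]
cover_mid 329 [ 5.77729e+02 -4.01320e+01 -1.55000e-01  1.26000e-01]
cover_mid 341 [ 5.76304e+02 -3.96810e+01 -1.48000e-01  1.40000e-01]
0.79 [6.06614e+02 4.63266e+02 7.95000e-01 1.43000e-01]
0.58 [6.82744e+02 2.93203e+02 9.16000e-01 2.71000e-01]
0.53 [6.87201e+02 4.00068e+02 2.08000e-01 1.50000e-01]
0.52 [ 5.78467e+02 -4.14120e+01 -1.78000e-01  1.68000e-01]
```

View pics/p2.png

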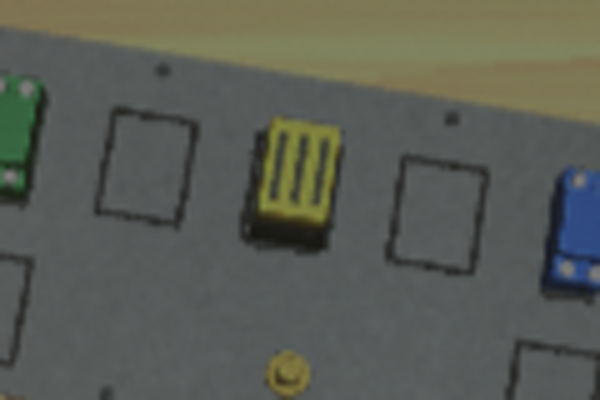

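The cover sits square on the fuse base, centred to about 1 mm (crop 300,170). Next is the contactor.

```bash
python3 -m jog '[0,0,0,-0.005,-0.002,0.2,1, 0,0,0,0,0,0.2,1, 0,0,0,0,0,0.18,1, 0,0,0,0,0,0.1,1, 0,0,0,0,0,0.06,1, 0,0,0,0,0,0.02,1, 0,0,0,0,0,0,1, 0,0,0,0,0,0,-1, 0,0,0,0,0,0,-1, 0,0,0,0,0,0,-1, 0,0,0,0,0,0,-1, 0,0,0,0,0,0,-1, 0,0,0,0,0,0,-1]' 50
python3 - <<'E'
from h import *
go(569,-364.7,-24,.275)
E
```

```text
clock: 26.68
ee_pos: [568.8, -365.8, -24.1]
orientation: [0.001, 0.604, 0.797, 0.0]
contact_force: [-1.0, -0.5, 6.3]
finger_gap: 0.623
gripper_force: 54.0
t 26.68 tcp [ 568.8 -365.8  -24.1] yaw 0.274 j [ 0.05  0.63  0.65  1.61 -0.43  1.04  1.1 ] gap 52.9 F [-1.  -0.5  6.3]
turn/1.5 [ 0.0006  0.0006 -0.0005]
shift/150 in present axes [ 0.006  0.003 -0.001] after turn [ 0.006  0.003 -0.001]
```

```bash
python3 -m jog '[0,0,0,0,0,-0.06,-1, 0,0,0,0,0,-0.2,-1, 0,0,0,0,0,-0.24,-1, 0,0,0.098,0,0,-0.24,-1, 0,0,0.098,0,0,0,-1, 0,0,0.098,0,0,0,-1, 0,0,0,0,0,0,-1]'
python3 - <<'E'
from h import *
go(592.7,39.1,86,-.168)
E
```

```text
clock: 27.55
ee_pos: [567.8, -364.8, 85.5]
orientation: [-0.001, 0.763, 0.646, -0.0]
contact_force: [-1.1, 0.3, -1.4]
finger_gap: 0.627
gripper_force: 53.6
t 27.55 tcp [ 567.8 -364.8   85.5] yaw -0.165 j [-0.04  0.55  0.8   1.54 -0.41  1.23  0.65] gap 53.3 F [-1.1  0.3 -1.4]
turn/1.5 [-0.0009 -0.0002  0.002 ]
shift/150 in present axes [ 2.683e+00 -2.790e-01 -2.000e-03] after turn [ 2.682 -0.287 -0.003]
```

```bash
python3 -m jog '[0,0,0.002,0.268,-0.0287,0,-1, 0,0,0,0.268,-0.0287,0,-1, 0,0,0,0.268,-0.0287,0,-1, 0,0,0,0.268,-0.0287,0,-1, 0,0,0,0.268,-0.0287,0,-1, 0,0,0,0.268,-0.0287,0,-1, 0,0,0,0.268,-0.0287,0,-1, 0,0,0,0.268,-0.0287,0,-1, 0,0,0,0.268,-0.0287,0,-1, 0,0,0,0.268,-0.0287,0,-1, 0,0,0,0,0,0,-1, 0,0,0,0,0,0.2,-1, 0,0,0,0,0,0.2,-1, 0,0,0,0,0,0.1,-1, 0,0,0,0,0,0,-1, 0,0,0,0,0,0,-1]'
python3 - <<'E'
from h import *
go(592.7,39.1,-20,-.168)
E
```

```text
clock: 29.55
ee_pos: [594.6, 37.7, 12.2]
orientation: [0.001, 0.765, 0.645, 0.001]
contact_force: [0.4, 0.7, -1.8]
finger_gap: 0.624
gripper_force: 53.5
t 29.55 tcp [594.6  37.7  12.2] yaw -0.17 j [-0.69  0.44  0.71  1.81 -0.33  1.01 -0.02] gap 53.0 F [ 0.4  0.7 -1.8]
turn/1.5 [ 0.0012 -0.0003 -0.0012]
shift/150 in present axes [ 0.007 -0.014  0.215] after turn [ 0.007 -0.014  0.215]
```

```bash
python3 -m jog '[0,0,0,0.006,-0.008,0.1,-1, 0,0,0,0,0,0.06,-1, 0,0,0,0,0,0.03,-1, 0,0,0,0,0,0,-1, 0,0,0,0,0,0,-1]'
python3 - <<'E'
from h import *
go(592.7,39.1,-20,-.168)
E
```

```text
clock: 30.18
ee_pos: [592.9, 39.2, -17.2]
orientation: [0.0, 0.765, 0.645, 0.0]
contact_force: [0.6, 0.6, -2.2]
finger_gap: 0.624
gripper_force: 53.5
t 30.18 tcp [592.9  39.2 -17.2] yaw -0.17 j [-0.67  0.47  0.69  1.83 -0.36  0.96  0.  ] gap 53.1 F [ 0.6  0.6 -2.2]
turn/1.5 [ 0.0004 -0.0001 -0.0012]
shift/150 in present axes [-0.001 -0.001  0.019] after turn [-0.001 -0.001  0.019]
```

```bash
python3 -m jog '[0,0,0,0,0,0.02,-1, 0,0,0,0,0,0,-1, 0,0,0,0,0,0,1, 0,0,0,0,0,0,1, 0,0,0,0,0,0,1, 0,0,0,0,0,-0.1,1, 0,0,0,0,0,-0.25,1, 0,0,0,0,0,-0.25,1, 0,0,0.09,0,0,-0.15,1, 0,0,0.09,0,0,0,1, 0,0,0.09,0,0,0,1, 0,0,0.09,0,0,0,1, 0,0,0.09,0,0,0,1, 0,0,0.09,0,0,0,1, 0,0,0,0,0,0,1]'
python3 - <<'E'
from h import *
go(420.4,307,80,.593+np.pi/2)
E
```

```text
clock: 32.05
ee_pos: [592.8, 39.2, 92.9]
orientation: [0.0, 0.956, 0.292, 0.0]
contact_force: [-0.5, 0.1, 0.1]
finger_gap: 1.002
gripper_force: 0.0
t 32.05 tcp [592.8  39.2  92.9] yaw -0.978 j [-0.85  0.38  0.91  1.75 -0.32  1.17 -0.83] gap 85.1 F [-0.5  0.1  0.1]
turn/1.5 [ 0.0003 -0.0006 -0.0004]
shift/150 in present axes [ 0.043 -2.123  0.085] after turn [ 0.044 -2.123  0.086]
```

```bash
python3 -m jog '[0,0,0,0.0055,-0.2654,0,1, 0,0,0,0.0055,-0.2654,0,1, 0,0,0,0.0055,-0.2654,0,1, 0,0,0,0.0055,-0.2654,0,1, 0,0,0,0.0055,-0.2654,0,1, 0,0,0,0.0055,-0.2654,0,1, 0,0,0,0.0055,-0.2654,0,1, 0,0,0,0.0055,-0.2654,0,1, 0,0,0,0,0,0.1,1, 0,0,0,0,0,0,1]'
python3 - <<'E'
from h import *
go(420.4,307,-24,.593+np.pi/2)
img,d=bot.get_image("top"); P=heights("top",d); P[np.isnan(P)]=-99
m=dmask(P,(592,39),12); print(np.array(fit("top",m,SZ["contactor_mid"],4)).round(3))
for n,z in(("contactor_mid",4),("cover_mid",40),("arrester_mid",0)):
    for r in bot.trace("top",n): print(n,r["confidence"],np.array(fit("top",np.array(r["pixels"]),SZ[n],z)).round(3))
cv2.imwrite("pics/p3.png",cv2.resize(img[130:270,180:430],None,fx=3.2,fy=3.2,interpolation=cv2.INTER_CUBIC)[:,:,::-1])
E
```

```text
clock: 33.3
ee_pos: [420.3, 306.0, 76.3]
orientation: [0.001, 0.956, 0.292, -0.001]
contact_force: [0.2, 0.4, -0.3]
finger_gap: 1.0
gripper_force: 0.0
t 33.3 tcp [420.3 306.   76.3] yaw -0.979 j [-1.43  0.18  0.82  1.94 -0.15  1.08 -1.53] gap 85.0 F [ 0.2  0.4 -0.3]
turn/1.5 [ 0.0007  0.0012 -0.0006]
shift/150 in present axes [ 0.006 -0.006  0.669] after turn [ 0.004 -0.005  0.669]
[ 5.94968e+02  4.09310e+01 -1.52000e-01  6.90000e-02]
contactor_mid 0.94 [ 5.93465e+02  3.99230e+01 -9.70000e-02  2.11000e-01]
cover_mid 0.86 [6.89689e+02 3.99595e+02 2.57000e-01 1.87000e-01]
cover_mid 0.79 [ 5.79342e+02 -4.11120e+01 -1.62000e-01  7.50000e-02]
cover_mid 0.79 [6.08347e+02 4.63961e+02 8.34000e-01 1.71000e-01]
arrester_mid 0.75 [4.16893e+02 3.04398e+02 5.93000e-01 3.14000e-01]
arrester_mid 0.41 [ 5.53436e+02 -1.92609e+02 -3.11000e-01  2.00000e-01]
```

View pics/p3.png

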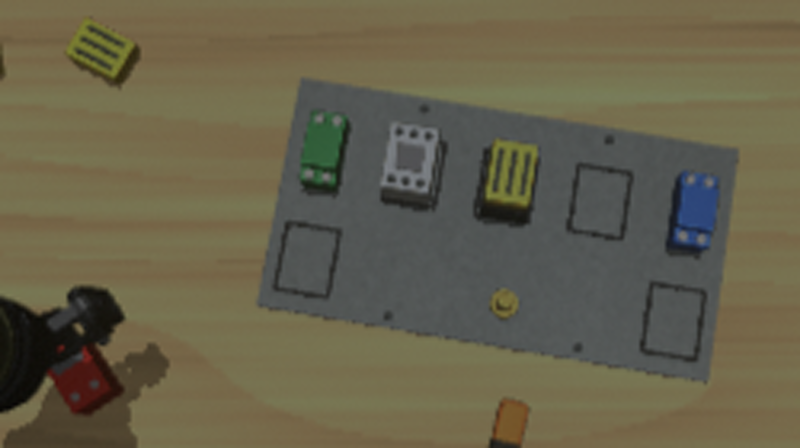

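The contactor sits in its outline (crop 411,160) within about 2 mm; I'll recheck it at the end. Next is the arrester.

```bash
python3 -m jog '[0,0,0,0.002,-0.003,0.2,1, 0,0,0,0,0,0.18,1, 0,0,0,0,0,0.15,1, 0,0,0,0,0,0.08,1, 0,0,0,0,0,0.05,1, 0,0,0,0,0,0.01,1, 0,0,0,0,0,0,1, 0,0,0,0,0,0,-1, 0,0,0,0,0,0,-1, 0,0,0,0,0,0,-1, 0,0,0,0,0,0,-1, 0,0,0,0,0,0,-1, 0,0,0,0,0,0,-1,0,0,0,0,0,0,-1]' 50
python3 - <<'E'
from h import *
go(420.4,307,-24,.593+np.pi/2)
E
```

```text
clock: 35.25
ee_pos: [420.9, 308.3, -23.1]
orientation: [-0.0, 0.957, 0.291, 0.0]
contact_force: [-0.2, -0.2, 5.0]
finger_gap: 0.416
gripper_force: 50.9
t 35.25 tcp [420.9 308.3 -23.1] yaw -0.98 j [-1.35  0.35  0.76  2.01 -0.3   0.89 -1.41] gap 35.3 F [-0.2 -0.2  5. ]
turn/1.5 [-0.0002 -0.0005 -0.0013]
shift/150 in present axes [-0.007  0.005  0.006] after turn [-0.007  0.005  0.006]
```

```bash
python3 -m jog '[0,0,0,0,0,-0.06,-1, 0,0,0,0,0,-0.2,-1, 0,0,0.101,0,0,-0.25,-1, 0,0,0.101,0,0,-0.25,-1, 0,0,0.101,0,0,0,-1, 0,0,0.101,0,0,0,-1, 0,0,0.101,0,0,0,-1, 0,0,0,0,0,0,-1]'
python3 - <<'E'
from h import *
go(530,60,92,1.403); go(464.7,-177.5,92,1.403)
E
```

```text
clock: 36.25
ee_pos: [420.1, 307.4, 90.3]
orientation: [0.0, 0.997, -0.082, -0.0]
contact_force: [0.1, 0.4, -2.2]
finger_gap: 0.418
gripper_force: 50.3
t 36.25 tcp [420.1 307.4  90.3] yaw -1.736 j [-1.54  0.18  0.95  1.93 -0.16  1.11 -2.27] gap 35.6 F [ 0.1  0.4 -2.2]
turn/1.5 [0.0006 0.0003 0.0019]
shift/150 in present axes [ 0.994  1.507 -0.011] after turn [ 0.998  1.504 -0.011]
t 36.25 tcp [420.1 307.4  90.3] yaw -1.736 j [-1.54  0.18  0.95  1.93 -0.16  1.11 -2.27] gap 35.6 F [ 0.1  0.4 -2.2]
turn/1.5 [0.0006 0.0003 0.0019]
shift/150 in present axes [ 0.824  3.14  -0.009] after turn [ 0.833  3.138 -0.011]
```

```bash
python3 -m jog '[0,0,0.002,0.1426,0.2149,0,-1, 0,0,0,0.1426,0.2149,0,-1, 0,0,0,0.1426,0.2149,0,-1, 0,0,0,0.1426,0.2149,0,-1, 0,0,0,0.1426,0.2149,0,-1, 0,0,0,0.1426,0.2149,0,-1, 0,0,0,0.1426,0.2149,0,-1, 0,0,0,-0.0275,0.2723,0,-1, 0,0,0,-0.0275,0.2723,0,-1, 0,0,0,-0.0275,0.2723,0,-1, 0,0,0,-0.0275,0.2723,0,-1, 0,0,0,-0.0275,0.2723,0,-1, 0,0,0,-0.0275,0.2723,0,-1, 0,0,0,0,0,0.2,-1, 0,0,0,0,0,0.2,-1, 0,0,0,0,0,0.15,-1, 0,0,0,0,0,0,-1, 0,0,0,0,0,0,-1]'
python3 - <<'E'
from h import *
go(464.7,-177.5,-18.5,1.403)
E
```

```text
clock: 38.5
ee_pos: [465.0, -177.4, 8.8]
orientation: [0.0, 0.996, -0.084, 0.0]
contact_force: [0.1, -1.0, -1.7]
finger_gap: 0.415
gripper_force: 50.5
t 38.5 tcp [ 465.  -177.4    8.8] yaw -1.739 j [-0.65  0.32  1.08  2.06 -0.34  0.96 -1.12] gap 35.2 F [ 0.1 -1.  -1.7]
turn/1.5 [ 0.0001 -0.0006 -0.0004]
shift/150 in present axes [-0.002  0.001  0.182] after turn [-0.002  0.001  0.182]
```

Lower onto the plate, release, rise and swing clear.

```bash
python3 -m jog '[0,0,0,0,0,0.1,-1, 0,0,0,0,0,0.06,-1, 0,0,0,0,0,0.023,-1, 0,0,0,0,0,0,-1, 0,0,0,0,0,0,-1]' && python3 -m jog '[0,0,0,0,0,0,0.5, 0,0,0,0,0,0,0.5, 0,0,0,0,0,0,0.5, 0,0,0,0,0,-0.1,0.5, 0,0,0,0,0,-0.25,0.5, 0,0,0,0,0,-0.25,0.5, 0,0,0,0,0,-0.25,0.5, 0,0,0,0,0.27,0,0.5, 0,0,0,0,0.27,0,0.5, 0,0,0,0,0.27,0,0.5, 0,0,0,0,0.27,0,0.5, 0,0,0,0,0,0,0.5]'
python3 - <<'E'
from h import *
img,d=bot.get_image("top"); P=heights("top",d); P[np.isnan(P)]=-99
pl=plate(img,(544.8,-33.9,-.168)); print("plate",pl)
T={}
for n,z,xy in(("contactor_mid",4,(593,39)),("cover_mid",40,(579,-40)),("arrester_mid",4,(464.7,-177.5)),("earth",4,(605,113)),("neutral",4,(553,-192))):
    F=[("d",fit("top",dmask(P,xy,z+8 if z<40 else 38,40),SZ[n],z))]+[("net",fit("top",np.array(r["pixels"]),SZ[n],z)) for r in bot.trace("top",n)]
    for k,f in F:
        if np.hypot(f[0]-xy[0],f[1]-xy[1])>30: continue
        c,s=np.cos(pl[2]),np.sin(pl[2]); dx,dy=f[0]-pl[0],f[1]-pl[1]
        print(n,k,"plate xy",round(c*dx+s*dy,1),round(-s*dx+c*dy,1),"dyaw",round(f[2]-pl[2],3),round(f[3],3))
cv2.imwrite("pics/p4.png",cv2.resize(img[140:260,255:425],None,fx=4.7,fy=4.7,interpolation=cv2.INTER_CUBIC)[:,:,::-1])
E
```

```text
clock: 39.12
ee_pos: [464.0, -176.7, -19.0]
orientation: [-0.001, 0.996, -0.085, -0.001]
contact_force: [-4.1, 2.2, 7.2]
finger_gap: 0.415
gripper_force: 51.7
clock: 40.62
ee_pos: [434.9, -341.3, 109.4]
orientation: [0.002, 0.996, -0.088, 0.0]
contact_force: [-0.5, 1.3, 0.7]
finger_gap: 0.751
gripper_force: 0.0
plate [ 5.45627757e+02 -3.41227068e+01 -1.65762528e-01  6.53957901e+01]
contactor_mid d plate xy 36.2 82.2 dyaw 0.012 0.064
contactor_mid net plate xy 35.9 82.2 dyaw 0.021 0.056
cover_mid d plate xy 33.3 -0.7 dyaw 0.016 0.12
cover_mid net plate xy 35.2 -0.9 dyaw 0.022 0.071
arrester_mid d plate xy -56.2 -155.4 dyaw -0.001 0.072
arrester_mid net plate xy -55.1 -155.9 dyaw -0.024 0.166
earth d plate xy 35.0 155.0 dyaw 0.001 0.127
earth net plate xy 33.1 154.8 dyaw 0.03 0.093
neutral d plate xy 34.4 -155.4 dyaw -0.016 0.14
neutral net plate xy 33.6 -154.9 dyaw -0.016 0.104
```

View pics/p4.png

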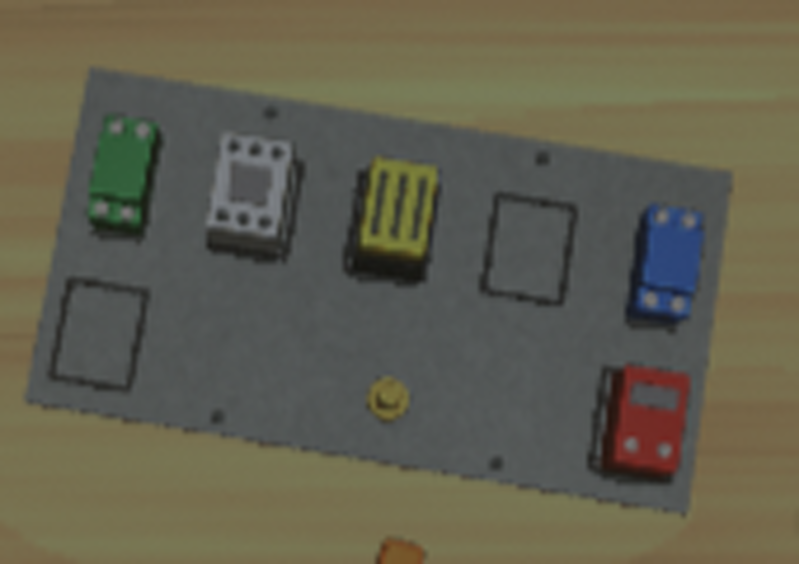

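```bash
python3 -c "
from rig import bot
print(bot.sign_off())"
```

```text
the job is handed in; nothing more can be done
None
```

I handed the job in at about 41 s: fuse base, cover, contactor and arrester are in their asked places, each within about 2 mm in the final top view, and the gland, angle and bolt were not handled.

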